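Nip a freshly cased book in the wing-nut press

ROBOT

A 7-joint arm with a two-finger parallel gripper is mounted at the origin on the work surface; the furniture and walls round the work are solid. World frame = base frame: x ahead of the robot, y to its left, z up, the work surface at z = 0. Lengths are in mm, angles in rad, forces in N, time in s.
With the tool pointing down it reaches from about 350 to 900 mm from the base axis. Payload 19.9 kg.
Tool frame: the origin (TCP) lies at the very end of the fingers, on their centre line; the grasp point (between the pads) lies behind it (r.hold_point_z is the z of the grasp point in the tool frame, in mm); z points along the fingers, y is the line along which they close (so a half turn about z gives the same grasp; the last joint's range is limited). The gripper opens to 94 mm and grips with 3 to 60 N. Pads are 16 mm wide; open, the fingers measure 119 mm over their backs; the gripper's body (75 mm by 177 mm) begins 78 mm behind the grasp point.
Start: joints at [-1.21, 0.417, -0.01, 1.614, 0.005, 1.111, -0.053], TCP at [244.985, 574.962, 205.425] pointing down, gripper open.
Joint ranges: [-2.81, 2.81], [-0.39, 2.02], [-1.27, 1.25], [0.06, 2.57], [-1.19, 4.33], [0.19, 2], [-2.82, 2.82]. Speed limits (rad/s): [1.89, 1.89, 2.39, 2.39, 3.01, 3.01, 3.01].

INTERFACE

Orientations are given as a unit quaternion [w, x, y, z].
In Python, from station import r, optics, sign_off gives the robot as it stands. The module is installed in compiled form; this text tells all that it offers.
- The arm moves only by the tool step_arm, never from a script. Its argument "increments" is text: rows parted by semicolons, each of 6 numbers parted by spaces: the shift along the tool's x, y, z scaled (see below), then the turn, a rotation vector about the tool's x, y, z scaled (see below). A call has 1 to 10 rows; each row shifts and turns the commanded pose from where the row before left it, along the tool's axes as they then stand; what a row does not reach is not made up. The controller multiplies each number of a shift by 0.25 m and each number of a turn by 120 degrees. A row lasts 1/10 s, in which the tool goes at most 50 mm and 8.59 degrees, less where a joint would pass 70% of its speed; a pose out of reach is approached as far as the arm can. A call with a number of a shift or a turn outside -1 to 1 is refused whole. A call with a gripper value outside its range is refused whole. "fingers" is the gripper command: -1 is shut, 1 is fully open, values between are in proportion, set as the call begins (left out, the last holds). The fingers move at their own pace and stop on an object; "grip_force" is the grip in N (left out, the last holds). Time passes only in rows, so rows that do not move let the fingers close. It gives the time, the measured TCP pose, the force, the opening and the grip force at its end, in the units of the state.
- r.get_state(): the state, without advancing time (a new reading comes with each control period).
- optics.camera(name): name is "scene" or "top" or "wrist"; returns the picture (420x560x3 uint8, red, green, blue); there is no depth.
- optics.camera_info(name): a dict with "vfov" (degrees; the focal length in pixels is half the picture's height over the tangent of half this angle, whatever the lens; pixels are square), "cx", "cy" (the principal point, pixels), "xyz" and "attitude" of the camera in the world; the wrist camera has in their place "mount" (4x4, takes a point from camera to tool coordinates, whose origin is the TCP and whose axes are the flange's). Camera axes: x right, y down, z forward; pixel columns grow to the right and rows downward; lengths in mm; the calibration is good to about 2 mm. The wrist camera is an equidistant fisheye: a pixel r from the principal point sees the ray r / f radians off the axis. A picture is of the moment at which its call begins: read the wrist's pose just before it. camera_info takes no time and is no camera call.
- sign_off(): hands the job in; it is judged then, once.
The state is a dict: "time_s": time; "joint_positions": joint angles; "dq": joint speeds; "effort": joint torques, N m; "tcp_pos": TCP position; "eef_rot": TCP orientation; "contact_force": force on the tool from outside, world axes, zero at the start; "wrist_torque": the same for the moment, N m; "grip_width": opening from 0.0 (shut) to 1.0 (fully open); "grip_force": force on a finger pad.
Only numpy, scipy, OpenCV 4.12 (cv2) and the standard library are available. Lean on these libraries where they do the work, as an engineer would, in place of code of your own. Each camera call takes 0.05 s, during which the arm holds its last target. There are 200 camera calls.

TASK

Push the freshly cased blue book straight into the small green nipping press until its far end is fully home and square against the back stop. Then, working round the guide rods, wind the brass wing nut clockwise (seen from above) in as many short strokes as it takes until it will turn no further and the platen nips the book firmly, and leave it so with the book still home. Do not disturb the things standing round the press.

Things in the scene. Friction and masses are not known exactly. Their poses are not given: they have to be found in the camera images.
- press: Small green C-frame book press, fixed, upright. Origin: on the table top, straight under the screw; x points from the open mouth to the column (the way the book goes in), y to the left of that, z up. Dark steel base 236 mm (x, -116 to +120) by 124 mm (y); its top, the bed, is 16 mm above the table. Green column behind the back stop.
- stop_face (a point): Centre of the front face of the steel back stop, 14 mm above the bed: x = +91 mm in the press frame. The stop is 116 mm wide (along y) and 34 mm high above the bed.
- overarm_nose (a point): Top of the green overarm on the screw axis, 104 mm above the table. The arm runs from here to the column, underside 82 mm above the table, 46 mm wide, with a round nose of 29 mm radius about the screw (it ends at x = -29 mm) and a boss of 14 mm radius round each guide rod.
- book: Hardback book, blue cloth, 182 mm long (its x), 130 mm wide (y), 28 mm thick (z), 0.25 to 0.5 kg, loose, flat on the bed, partly under the platen, its x along the press's x within 6 degrees. Origin: centre of its underside. Fully home its origin is at x = 0 in the press frame and its near end at x = -91 mm, 9 mm outside the platen; at the start it is 50 to 85 mm short of that.
- wing_nut (a joint): Turn of the brass wing nut, rad, growing clockwise seen from above: 0 = platen fully up, 6.3 = hard stop, tight. Nut, screw and platen sink 12 mm a turn; the platen meets the book at about 4.2, then springs press it down: about 24 N at 5.8, 30 N at the stop. The nut stays where left; turning it takes 0.1 to 0.2 N m (3 to 6 N at 33 mm from the axis).
- nut_center (a point): On the screw axis, level with the middle of the wings; 143 mm above the table at joint value 0, 131 mm at the stop. Two flat upright wings, 180 degrees apart, 7 mm thick, reach from the hub (radius 17 mm at its foot, 24 mm below this point, and 11 mm at the top) to 45 mm from the axis; they stand from 12 mm below to 12 mm above this point.
- wing_a (a point): Middle of one of the two wings, 32.5 mm from the screw axis. At joint value 0 this wing points along the press's +y axis; it turns clockwise as the joint value grows. The other wing is opposite it.
- guide_rod_l (a point): Top centre of the left steel guide rod, 14 mm thick, which stands on the platen and rises through the overarm at x = +44, y = +35 mm in the press frame; top 182 mm above the table at joint value 0, sinking with the platen. The wings pass it with 4 mm to spare; a finger that follows a wing does not.
- guide_rod_r (a point): Top centre of the right guide rod, the same at x = +44, y = -35 mm.
- platen: Steel plate with a cork face under the overarm, 164 mm (x) by 116 mm (y) by 13 mm, with the guide rods. Origin: centre of its underside, on the screw axis, 52 mm above the table at joint value 0; it rests on the book 44 mm above the table.
- glue_bottle: tall white glue bottle, 92 mm across, 254 mm tall; loose bystander, not to be moved. Origin: centre of its underside.
- gesso_jar: black-lidded jar, 76 mm across, 84 mm tall; loose bystander, not to be moved. Origin: centre of its underside.
- biscuit_tin: round printed tin full of craft bits, 155 mm across, 136 mm tall; loose bystander, not to be moved. Origin: centre of its underside.
- glue_tub: blue and white plastic tub, 109 mm across, 69 mm tall; loose bystander, not to be moved. Origin: centre of its underside.
- blue_pot: blue lidded paint pot, 63 mm across, 47 mm tall; loose bystander, not to be moved. Origin: centre of its underside.

How it is judged (in metres and radians):
On the way:
1. the book is fully home and square against the back stop before the platen is wound down on it (x of book in the frame of press above -0.004 m and y of book in the frame of press between -0.018 and 0.018 m and angle between the x axis of book and the x axis of press, either way round below 0.05 rad and z of book in the frame of press below 0.019 m and value of joint wing_nut below 4.2 rad), for 0.2 s.
At the end, for the whole second after the job is handed in: The book's far end is within 4 mm of the back stop, square to within 0.05 rad, within 18 mm of the middle of the press and flat on the bed; the wing nut is within 0.5 rad of its hard stop (6.3 rad) and the platen presses on the book with more than 20 N; all at rest (x of book in the frame of press above -0.004 m and y of book in the frame of press between -0.018 and 0.018 m and angle between the x axis of book and the x axis of press, either way round below 0.05 rad and z of book in the frame of press below 0.019 m and value of joint wing_nut above 5.8 rad and contact force between platen and book above 20 N and velocity of joint wing_nut between -0.1 and 0.1 rad/s and linear speed of book below 0.01 m/s); the robot touches nothing.
It fails at once if a bystander is moved by more than 20 mm (distance of any of glue_bottle, gesso_jar, biscuit_tin, glue_tub, blue_pot from where it was at the start of the episode above 0.02 m).
It also fails if it takes over 58 s, if anything falls off the work surface, if the arm or the gripper's body presses on something with over 40 N, if the wrist force passes 120 N, or if a joint passes its speed limit or range.

## Working session

There is one attempt and no reset: what is moved stays moved. The work goes in short steps, Python scripts to look and compute and a tool call to move; the robot and the scene stay as the last step left them, time stands still between calls to the robot, and variables do not carry over. Pictures are saved under pics/ and viewed, at most 10 in all, crops included, and the job is handed in when it is done.

Besides the shell and the picture viewer there is one more tool, called after "Emit:" as a command line: name --argument value ..., lists and objects as JSON in quotes. step_arm: Moves the arm, as the interface text tells. Shifts and turns lie within -1 to 1; 1 stands for 0.25 m of shift or 120 degrees of turn. Its arguments: {"type":"object","properties":{"increments":{"type":"string"},"fingers":{"type":"number"},"grip_force":{"type":"number"}},"required":["increments"]}

```bash
mkdir -p pics
python3 - <<'E'
from station import r, optics
import cv2
s=r.get_state(); print(s, r.hold_point_z)
for n in("scene","top","wrist"):
    print(n,optics.camera_info(n))
for n in("scene","top"):
    cv2.imwrite(f"pics/{n}0.png",cv2.cvtColor(optics.camera(n),cv2.COLOR_RGB2BGR))
E
```

```text
{'time_s': 0.0, 'joint_positions': array([-1.20949618,  0.41795005, -0.01034353,  1.61419104,  0.0046887 ,
        1.11071087, -0.05303273]), 'dq': array([ 1.93481043e-04,  1.46200402e-03,  1.66012613e-03, -4.40524083e-04,
       -7.66923359e-04,  2.31928315e-05, -1.34268522e-03]), 'effort': array([ 6.63472329e-04, -8.51264405e+01,  6.38912860e-01, -4.25962579e+01,
       -4.88683500e-02,  1.90644746e-02,  1.59637179e-04]), 'tcp_pos': array([244.83073276, 574.6243204 , 204.83294755]), 'eef_rot': array([-9.11287220e-05,  2.00037534e-01,  9.79788040e-01, -6.10780984e-04]), 'contact_force': array([-0.72488352, -0.43194881,  0.58790099]), 'wrist_torque': array([0.01091337, 0.01032572, 0.0311624 ]), 'grip_force': 0.0, 'grip_width': 0.9974732600702039} -18.8
scene {'vfov': 42.985120989533016, 'cx': 283.1094727648709, 'cy': 218.64418387368985, 'xyz': array([ -372.88873828, -1331.70258747,   750.3794226 ]), 'attitude': array([-0.52939584,  0.80380774, -0.22215841,  0.15581657])}
top {'vfov': 54.63160596255719, 'cx': 284.7239591358102, 'cy': 211.94496436941168, 'xyz': array([ 197.40379875, -122.77184913, 1370.48329763]), 'attitude': array([-0.05812092,  0.70807284, -0.70227652,  0.04541479])}
wrist {'vfov': 65.70646984690485, 'cx': 279.5262615894314, 'cy': 206.99396162060427, 'mount': array([[-9.20178747e-04, -9.61110166e-01, -2.76163724e-01,
         8.03685205e+01],
       [ 9.99999517e-01, -9.79908269e-04,  7.82923124e-05,
        -1.32813903e-01],
       [-3.45862654e-04, -2.76163518e-01,  9.61110603e-01,
        -1.79887295e+02],
       [ 0.00000000e+00,  0.00000000e+00,  0.00000000e+00,
         1.00000000e+00]])}
```

View pics/scene0.png

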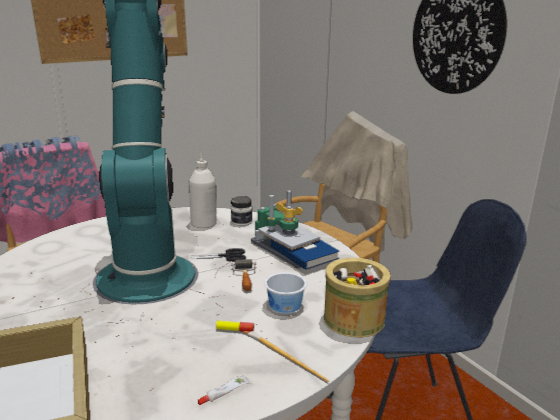

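View pics/top0.png

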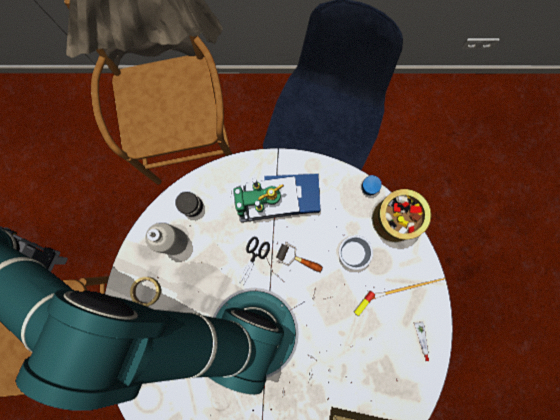

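The top view shows the press around pixel (265,197), with its mouth to the right and the book at about (300,192). I'll enlarge this area to measure it.

```bash
cat > h.py <<'E'
import numpy as np, cv2
from scipy.spatial.transform import Rotation as R
from station import r, optics
def rot(q): return R.from_quat(np.roll(q,-1)).as_matrix()
def f_of(i): return 210/np.tan(np.radians(i['vfov']/2))
def cam(n):
    i=optics.camera_info(n); f=f_of(i)
    if n=="wrist":
        s=r.get_state(); T=rot(s['eef_rot']); M=i['mount']
        return f,i['cx'],i['cy'],T@M[:3,3]+s['tcp_pos'],T@M[:3,:3],True
    return f,i['cx'],i['cy'],i['xyz'],rot(i['attitude']),False
def pix2z(c,u,v,z):
    f,cx,cy,p,A,fish=c; d=np.array([(u-cx)/f,(v-cy)/f,1.])
    if fish:
        a=np.hypot(d[0],d[1]); d=np.array([d[0]/a*np.sin(a),d[1]/a*np.sin(a),np.cos(a)])
    d=A@d; return p+d*(z-p[2])/d[2]
def proj(c,P):
    f,cx,cy,p,A,fish=c; q=(np.atleast_2d(P)-p)@A
    if fish:
        h=np.hypot(q[:,0],q[:,1]); a=np.arctan2(h,q[:,2]); k=a/h
    else: k=1/q[:,2]
    return np.c_[cx+f*k*q[:,0],cy+f*k*q[:,1]]
def grab(n): return cv2.cvtColor(optics.camera(n),cv2.COLOR_RGB2BGR)
E
python3 - <<'E'
import cv2
a=cv2.imread('pics/top0.png')[165:230,225:330]; cv2.imwrite('pics/topc.png',cv2.resize(a,None,fx=7.5,fy=7.5,interpolation=cv2.INTER_CUBIC))
E
```

```text
(no output)
```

View pics/topc.png

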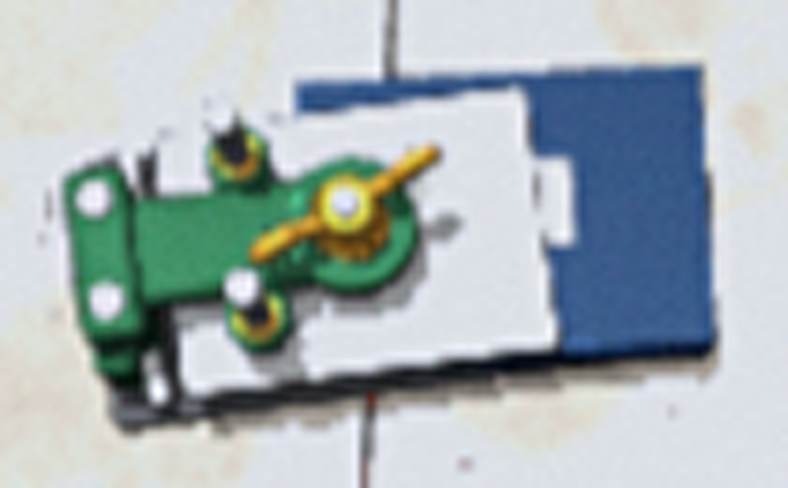

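The crop shows:
- platen near corners at (525,88) and (558,350)
- nut top at (347,203)
- left rod top at (242,285)
- book near corners at (703,68) and (715,350)
- wings running from (260,248) to (435,152), so the joint is near 1 rad

Next I'll fit the poses.

```bash
cat > fit.py <<'E'
from h import *
c=cam("top")
F=lambda x,y:(225+(x+.5)/7.5-.5,165+(y+.5)/7.5-.5)
obs=[((525,88),(-82,-58,63)),((558,350),(-82,58,63)),((345,203),(0,0,155)),((242,285),(44,35,180)),((237,118),(44,-35,180)),((180,398),(82,58,63)),((355,225),(0,0,104))]
from scipy.optimize import least_squares
def W(p,q):
    a=p[2];return np.array([p[0]+q[0]*np.cos(a)-q[1]*np.sin(a),p[1]+q[0]*np.sin(a)+q[1]*np.cos(a),q[2]])
fu=lambda p:np.concatenate([proj(c,W(p,q))[0]-F(*o) for o,q in obs])
for o,q in obs: print(q,pix2z(c,*F(*o),q[2]))
s=least_squares(fu,[500,50,1.5],loss='soft_l1',x_scale=[100,100,1]);print(s.x,np.degrees(s.x[2]));print(fu(s.x).reshape(-1,2).round(1))
p=s.x;inv=lambda w:(w[:2]-p[:2])@np.array([[np.cos(p[2]),-np.sin(p[2])],[np.sin(p[2]),np.cos(p[2])]])
for o,z in [((703,68),44),((715,348),44),((297,83),44)]: 
    w=pix2z(c,*F(*o),z);print('book',w,inv(w))
for o in [(435,150),(255,252)]:
    w=pix2z(c,*F(*o),148);print('wing',w,inv(w))
for n,u,v,z in [('pot',371,185,47),('tin',405,214,136),('tub',355,253,69),('jar',189,204,84),('bottle',153,236,240)]:print(n,pix2z(c,u,v,z))
E
python3 fit.py
```

```text
(-82, -58, 63) [ 509.17467962 -129.57416554   63.        ]
(-82, 58, 63) [ 392.98615162 -144.56224277   63.        ]
(0, 0, 155) [439.00465045 -56.2813816  155.        ]
(44, 35, 180) [400.67959292 -17.26000087 180.        ]
(44, -35, 180) [468.37661319 -13.93603564 180.        ]
(82, 58, 63) [370.82899136  19.03785693  63.        ]
(0, 0, 104) [439.69604419 -57.86072666 104.        ]
[439.84274373 -56.71672852   1.69786062] 97.28024753552458
[[ 0.3  0.4]
 [ 0.3  0.1]
 [ 0.1 -0.3]
 [ 0.1  0.4]
 [-1.8 -0.2]
 [ 0.5 -0.3]
 [-0.4 -0. ]]
book [ 523.25129147 -208.86504451   44.        ] [-161.49147716  -63.45548598]
book [ 397.19241816 -213.80672013   44.        ] [-150.41879945   62.21334669]
book [515.44408543 -27.98762477  44.        ] [ 18.91709278 -78.6324861 ]
wing [462.71424694 -92.4506029  148.        ] [-38.34413212 -18.15882622]
wing [419.82657743 -19.46577978 148.        ] [39.48714025 15.1342608 ]
pot [ 484.84722454 -382.82991882   47.        ]
tin [ 375.7625595  -466.78565746  136.        ]
tub [ 259.06200911 -323.10090263   69.        ]
jar [410.96111671 209.97126667  84.        ]
bottle [293.51091008 266.93683687 240.        ]
```

Press origin is about (440,-57), yaw 97.3°. The book is about 65 mm short and turned -5°, and the nut is at about 1.17 rad. I'll lift clear of the bottle and turn to A = 97.3°, then push with both open fingers, which should square the book as they go.

Emit:
step_arm --increments "0 0 -0.19 0 0 0.071; 0 0 -0.19 0 0 0.071; 0 0 0 0 0 0.071; 0 0 0 0 0 0.071; 0 0 0 0 0 0.071; 0 0 0 0 0 0.071; 0 0 0 0 0 0.071" --fingers 1

```text
time_s: 0.8
tcp_pos: [244.9, 574.8, 300.1]
eef_rot: [0.0, 0.663, 0.749, -0.0]
contact_force: [-0.3, 0.1, -0.1]
grip_width: 0.998
grip_force: 0.0
```

```bash
cat > go.py <<'E'
# usage: go.py x y z A [more waypoints] -> tool-frame increments (units of 250mm / 120deg), frame 'w' or 'p' (press)
import sys
from h import *
P=np.array([439.8,-56.7]);a0=np.radians(97.3)
s=r.get_state();T=rot(s['eef_rot']);p=s['tcp_pos']
A=np.degrees(np.arctan2(T[1,0],T[0,0]));print('t',s['time_s'].__round__(2),'tcp',p.round(1),'A',A.round(2),'tilt',T[:,2].round(4),'q',s['joint_positions'].round(2),'F',s['contact_force'].round(1),'M',s['wrist_torque'].round(2),'w',round(s['grip_width'],3))
d=p[:2]-P;print('press xy',np.array([d[0]*np.cos(a0)+d[1]*np.sin(a0),-d[0]*np.sin(a0)+d[1]*np.cos(a0)]).round(1))
for w in sys.argv[2:]:
    w=np.array([float(k) for k in w.split(',')])
    if sys.argv[1]=='p': w[:2]=P+[w[0]*np.cos(a0)-w[1]*np.sin(a0),w[0]*np.sin(a0)+w[1]*np.cos(a0)]
    a=np.radians(A);e=w-p
    sh=np.array([e[0]*np.cos(a)+e[1]*np.sin(a),e[0]*np.sin(a)-e[1]*np.cos(a),-e[2]])
    print('to',w.round(0),'shift',(sh/250).round(3),'rows>=',np.ceil(np.linalg.norm(sh)/50)); p=w
E
python3 go.py w 420,260,300 480,-100,300 467,-240,120; python3 go.py p -185,-2,120
```

```text
t 0.8 tcp [244.9 574.8 300.1] A 96.93 tilt [-2.e-04 -7.e-04 -1.e+00] q [-1.34  0.35  0.17  1.5  -0.06  1.3  -1.05] F [-0.3  0.1 -0.1] M [-0.1   0.02 -0.01] w 0.998
press xy [651.1 113.1]
to [420. 260. 300.] shift [-1.335  0.543  0.   ] rows>= 8.0
to [ 480. -100.  300.] shift [-1.458  0.064 -0.   ] rows>= 8.0
to [ 467. -240.  120.] shift [-0.55  -0.119  0.72 ] rows>= 5.0
t 0.8 tcp [244.9 574.8 300.1] A 96.93 tilt [-2.e-04 -7.e-04 -1.e+00] q [-1.34  0.35  0.17  1.5  -0.06  1.3  -1.05] F [-0.3  0.1 -0.1] M [-0.1   0.02 -0.01] w 0.998
press xy [651.1 113.1]
to [ 465. -240.  120.] shift [-3.342  0.482  0.72 ] rows>= 18.0
```

Emit:
step_arm --increments "-0.148 0.06 0 0 0 0; -0.148 0.06 0 0 0 0; -0.148 0.06 0 0 0 0; -0.148 0.06 0 0 0 0; -0.148 0.06 0 0 0 0; -0.148 0.06 0 0 0 0; -0.148 0.06 0 0 0 0; -0.148 0.06 0 0 0 0; -0.148 0.06 0 0 0 0"

```text
time_s: 1.7
tcp_pos: [421.5, 260.1, 300.4]
eef_rot: [-0.0, 0.661, 0.751, -0.0]
contact_force: [0.6, 0.3, 0.2]
grip_width: 1.003
grip_force: 0.0
```

Emit:
step_arm --increments "-0.17 0.007 0 0 0 0; -0.17 0.007 0 0 0 0; -0.17 0.007 0 0 0 0; -0.17 0.007 0 0 0 0; -0.17 0.007 0 0 0 0; -0.17 0.007 0 0 0 0; -0.17 0.007 0 0 0 0; -0.17 0.007 0 0 0 0; -0.17 0.007 0 0 0 0"

```text
time_s: 2.6
tcp_pos: [485.1, -117.3, 300.6]
eef_rot: [0.0, 0.661, 0.751, 0.0]
contact_force: [0.6, 0.3, 0.5]
grip_width: 0.998
grip_force: 0.0
```

```bash
python3 go.py p -190,-2,120 -190,-2,30
```

```text
t 2.6 tcp [ 485.1 -117.3  300.6] A 97.3 tilt [ 3.e-04  2.e-04 -1.e+00] q [-0.51  0.12  0.76  1.82 -0.09  1.24  0.4 ] F [0.6 0.3 0.5] M [-0.03 -0.02 -0.01] w 0.998
press xy [-65.9 -37.2]
to [ 466. -245.  120.] shift [-0.497 -0.141  0.722] rows>= 5.0
to [ 466. -245.   30.] shift [0.   0.   0.36] rows>= 2.0
```

Emit:
step_arm --increments "-0.166 -0.047 0 0 0 0; -0.166 -0.047 0 0 0 0; -0.165 -0.047 0 0 0 0; 0 0 0.18 0 0 0; 0 0 0.18 0 0 0; 0 0 0.18 0 0 0; 0 0 0.18 0 0 0; 0 0 0 0 0 0"

```text
time_s: 3.4
tcp_pos: [463.2, -242.1, 116.2]
eef_rot: [-0.003, 0.661, 0.75, -0.002]
contact_force: [0.2, 0.2, 1.4]
grip_width: 1.005
grip_force: 0.0
```

```bash
python3 go.py p -190,-2,30
python3 - <<'E'
from h import *
c=cam("wrist");cv2.imwrite('pics/w1.png',grab("wrist"))
import pickle;pickle.dump(c,open('w1.pkl','wb'))
E
```

```text
t 3.4 tcp [ 463.2 -242.1  116.2] A 97.27 tilt [-0.0078  0.0017 -1.    ] q [-0.18  0.44  0.74  1.96 -0.38  0.89  0.89] F [0.2 0.2 1.4] M [-0.01  0.07 -0.04] w 1.005
press xy [-186.9    0.4]
to [ 466. -245.   30.] shift [-0.012  0.01   0.345] rows>= 2.0
```

View pics/w1.png

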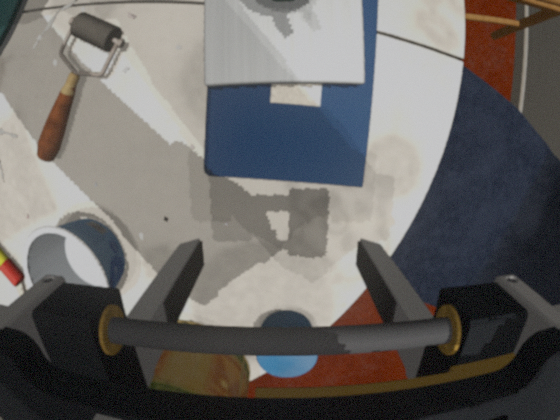

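The wrist view shows the near edge of the book from (208,174) to (362,186). The blue pot at (286,343) is well behind the fingers.

Run:
```python
from h import *
import pickle
c=pickle.load(open('w1.pkl','rb'))
P=np.array([439.8,-56.7]);a=np.radians(97.3);M=np.array([[np.cos(a),-np.sin(a)],[np.sin(a),np.cos(a)]])
for u,v,z in[(208,174,44),(362,186,44),(206,84,63),(364,82,63),(286,343,47)]:
    w=pix2z(c,u,v,z);print(w.round(0),((w[:2]-P)@M).round(1))
```

```text
[ 401. -214.   44.] [-151.3   58.1]
[ 526. -208.   44.] [-161.   -65.9]
[ 397. -144.   63.] [-81.7  53.3]
[ 510. -128.   63.] [-79.9 -60.1]
[ 485. -368.   47.] [-314.9   -5.3]
```

Emit:
step_arm --increments "0 0 0.17 0 0 0; 0 0 0.17 0 0 0; 0 0 0 0 0 0"

```text
time_s: 3.75
tcp_pos: [465.2, -242.7, 34.3]
eef_rot: [-0.002, 0.661, 0.751, -0.001]
contact_force: [-0.5, -0.9, 0.7]
grip_width: 1.001
grip_force: 0.0
```

Emit:
step_arm --increments "0.04 0 0 0 0 0; 0.04 0 0 0 0 0; 0.03 0 0 0 0 0; 0.03 0 0 0 0 0; 0.03 0 0 0 0 0; 0.03 0 0 0 0 0; 0.03 0 0 0 0 0; 0.03 0 0 0 0 0; 0 0 0 0 0 0"

```text
time_s: 4.65
tcp_pos: [457.5, -177.6, 35.3]
eef_rot: [-0.0, 0.66, 0.751, 0.0]
contact_force: [0.8, -0.2, -0.6]
grip_width: 0.998
grip_force: 0.0
```

```bash
python3 go.py p -101,0,34
python3 - <<'E'
from h import *
import pickle
c=cam("wrist");a=grab("wrist");t=grab("top");pickle.dump(c,open('w2.pkl','wb'))
cv2.imwrite('pics/w2.png',a)
cv2.imwrite('pics/c2.png',np.hstack([cv2.resize(t[165:230,225:330],(560,347),interpolation=2),cv2.resize(a[:, 130:420],(240,347))]))
E
```

```text
t 4.65 tcp [ 457.5 -177.6   35.3] A 97.35 tilt [-7.e-04  7.e-04 -1.e+00] q [-0.23  0.52  0.66  2.09 -0.49  0.69  0.88] F [ 0.8 -0.2 -0.6] M [-0.08  0.08 -0.04] w 0.998
press xy [-122.2   -2.2]
to [ 453. -157.   34.] shift [ 0.085 -0.009  0.005] rows>= 1.0
```

View pics/c2.png

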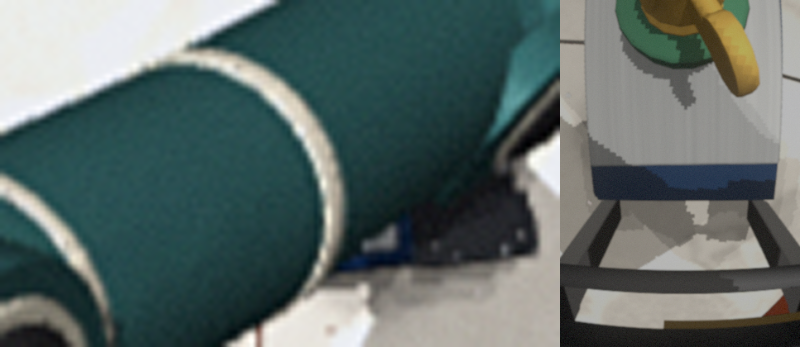

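Run:
```python
from h import *
import pickle
c=pickle.load(open('w2.pkl','rb'))
P=np.array([439.8,-56.7]);a=np.radians(97.3);M=np.array([[np.cos(a),-np.sin(a)],[np.sin(a),np.cos(a)]])
for u,v,z in[(171,239,44),(391,239,44),(171,198,63),(391,197,63)]:
    w=pix2z(c,u,v,z);print(w.round(0),((w[:2]-P)@M).round(1))
```

```text
[ 393. -174.   44.] [-110.6   61.6]
[ 521. -158.   44.] [-110.6  -68. ]
[ 398. -144.   63.] [-80.8  52.2]
[ 508. -129.   63.] [-80.3 -58.3]
```

Emit:
step_arm --increments "0.016 0 0 0 0 0; 0.016 0 0 0 0 0; 0.016 0 0 0 0 0; 0.016 0 0 0 0 0; 0.016 0 0 0 0 0; 0 0 0 0 0 0"

```text
time_s: 5.35
tcp_pos: [455.1, -158.3, 35.4]
eef_rot: [-0.0, 0.661, 0.751, 0.0]
contact_force: [0.3, 0.0, 0.3]
grip_width: 1.003
grip_force: 0.0
```

Emit:
step_arm --increments "0.008 0 0 0 0 0; 0.008 0 0 0 0 0; 0 0 0 0 0 0"

```text
time_s: 5.65
tcp_pos: [455.3, -156.4, 35.8]
eef_rot: [0.001, 0.661, 0.751, -0.0]
contact_force: [1.6, -9.8, -0.2]
grip_width: 1.0
grip_force: 4.7
```

Emit:
step_arm --increments "0.008 0 0 0 0 0; 0.008 0 0 0 0 0; 0 0 0 0 0 0"

```text
time_s: 5.95
tcp_pos: [456.0, -155.8, 36.6]
eef_rot: [0.004, 0.661, 0.75, -0.001]
contact_force: [4.4, -27.8, -0.2]
grip_width: 1.0
grip_force: 14.5
```

```bash
python3 go.py p -91,0,34
```

```text
t 5.95 tcp [ 456.  -155.8   36.6] A 97.22 tilt [ 0.005  -0.0074 -1.    ] q [-0.29  0.5   0.67  2.11 -0.48  0.67  0.83] F [  4.4 -27.8  -0.2] M [-7.07 -1.16  1.46] w 1.0
press xy [-100.3   -3.5]
to [ 451. -147.   34.] shift [ 0.037 -0.014  0.01 ] rows>= 1.0
```

The force rose to 28 N at the expected position, so the book is home. Backing off to verify.

Emit:
step_arm --increments "-0.1 0 0 0 0 0; -0.1 0 0 0 0 0; -0.1 0 -0.1 0 0 0; 0 0 -0.1 0 0 0; 0 0 0 0 0 0"

```text
time_s: 6.45
tcp_pos: [464.7, -226.8, 87.8]
eef_rot: [0.002, 0.661, 0.75, 0.001]
contact_force: [0.3, -0.4, -0.0]
grip_width: 0.999
grip_force: 0.0
```

```bash
python3 - <<'E'
from h import *
import pickle
c=cam("wrist");a=grab("wrist");pickle.dump(c,open('w3.pkl','wb'))
cv2.imwrite('pics/w3.png',cv2.resize(a[:260,120:440],(800,650))[:600])
E
python3 go.py p -175,0,250 0,0,250 0,0,190
```

```text
t 6.5 tcp [ 464.3 -225.8   86.4] A 97.26 tilt [ 1.9e-03 -3.0e-04 -1.0e+00] q [-0.19  0.47  0.72  2.   -0.42  0.82  0.9 ] F [-0.   0.  -1.4] M [-0.03  0.05  0.01] w 1.0
press xy [-170.8   -2.8]
to [ 462. -230.  250.] shift [-0.017 -0.011 -0.655] rows>= 4.0
to [440. -57. 250.] shift [ 0.7   -0.001 -0.   ] rows>= 4.0
to [440. -57. 190.] shift [0.   0.   0.24] rows>= 2.0
```

View pics/w3.png

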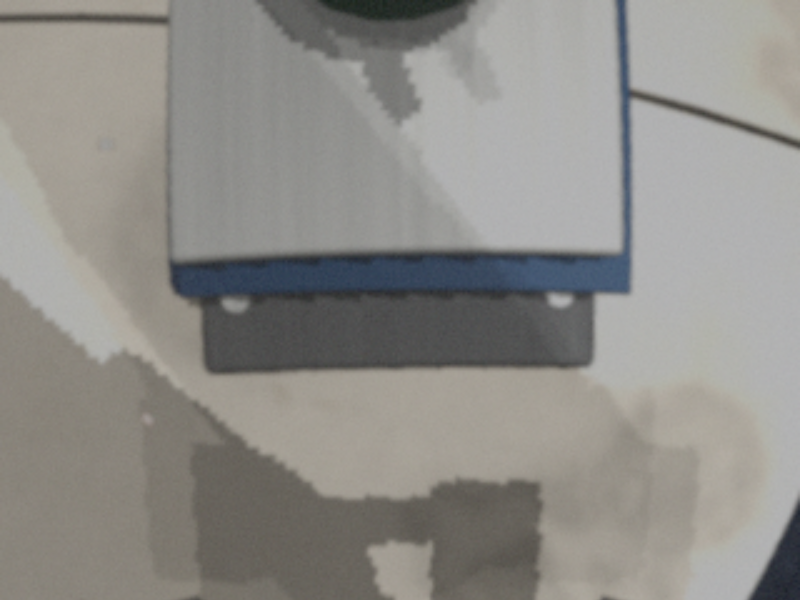

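The book's near edge, (172,294) to (630,291), is parallel to and centred on the base edge, (208,372) to (592,366), with about 9 mm showing beyond the platen. It is home and square. Next I'll go over the nut with the fingers narrowed to 36 mm.

Emit:
step_arm --increments "0 0 -0.17 0 0 0; 0 0 -0.17 0 0 0; 0 0 -0.17 0 0 0; 0 0 -0.16 0 0 0; 0.171 0 0 0 0 0; 0.171 0 0 0 0 0; 0.171 0 0 0 0 0; 0.171 0 0 0 0 0; 0 0 0.1 0 0 0; 0 0 0 0 0 0" --fingers -0.23

```text
time_s: 7.5
tcp_pos: [440.5, -54.4, 225.7]
eef_rot: [-0.001, 0.66, 0.752, -0.001]
contact_force: [-0.5, -0.5, 0.5]
grip_width: 0.386
grip_force: 0.0
```

```bash
python3 - <<'E'
from h import *
import pickle
c=cam("wrist");a=grab("wrist");pickle.dump(c,open('w4.pkl','wb'))
cv2.imwrite('pics/w4.png',cv2.resize(a[60:330,100:460],(800,600)))
P=np.array([439.8,-56.7]);print(proj(c,[[*P,153],[*P,104]]))
E
python3 go.py p 0,0,190 0,0,133
```

```text
[[278.50781727 218.86820443]
 [278.842149   203.04046123]]
t 7.55 tcp [441.2 -55.6 227.1] A 97.33 tilt [-2.6e-03 -6.0e-04 -1.0e+00] q [-0.67  0.07  0.76  2.03 -0.05  1.06  0.25] F [ 0.5 -0.9  0.6] M [-0.07  0.06  0.05] w 0.387
press xy [ 0.9 -1.5]
to [440. -57. 190.] shift [-0.004 -0.006  0.148] rows>= 1.0
to [440. -57. 133.] shift [0.    0.    0.228] rows>= 2.0
```

View pics/w4.png

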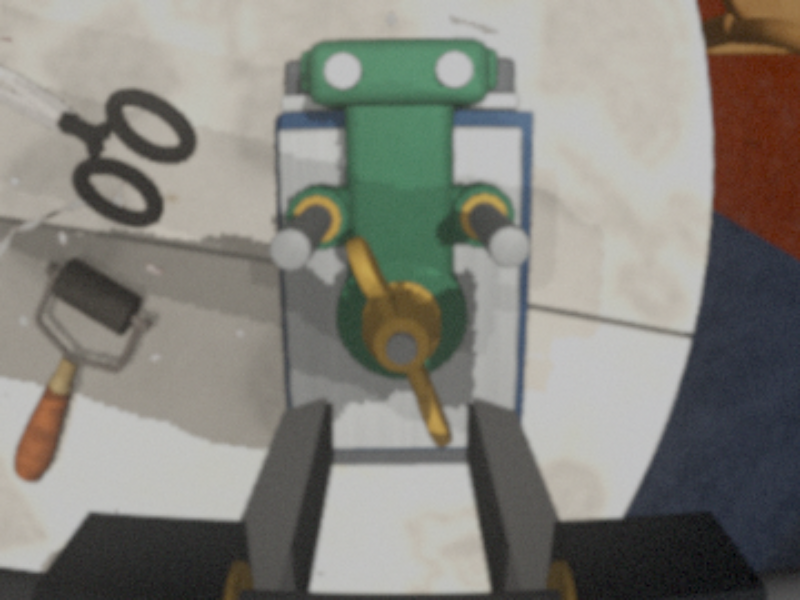

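The nut hub is at crop (402,347), centred between the fingers. The wings lean -23°, and the fingers will come down clear on either side. Descending.

Emit:
step_arm --increments "0 0 0.1 0 0 0; 0 0 0.1 0 0 0; 0 0 0.1 0 0 0; 0 0 0.07 0 0 0; 0 0 0 0 0 0; 0 0 0 0 0 0"

```text
time_s: 8.15
tcp_pos: [442.4, -56.7, 136.2]
eef_rot: [0.0, 0.661, 0.75, -0.0]
contact_force: [-0.2, -0.1, -0.1]
grip_width: 0.387
grip_force: 0.0
```

```bash
python3 go.py p 0.9,-1.5,133
```

```text
t 8.15 tcp [442.4 -56.7 136.2] A 97.21 tilt [-2.e-04 -6.e-04 -1.e+00] q [-0.6   0.23  0.74  2.13 -0.21  0.85  0.4 ] F [-0.2 -0.1 -0.1] M [-0.05  0.02 -0.06] w 0.387
press xy [-0.3 -2.5]
to [441. -56. 133.] shift [ 0.005 -0.004  0.013] rows>= 1.0
```

Emit:
step_arm --increments "0.005 -0.004 0.01 0 0 0.05; 0 0 0 0 0 0.05; 0 0 0 0 0 0.05; 0 0 0.001 0 0 0.05; 0 0 0.001 0 0 0.05; 0 0 0.001 0 0 0.05; 0 0 0.001 0 0 0.05; 0 0 0.001 0 0 0.05; 0 0 0.001 0 0 0.05; 0 0 0.001 0 0 0.05"

```text
time_s: 9.15
tcp_pos: [441.2, -55.1, 132.5]
eef_rot: [-0.0, 0.948, 0.317, 0.0]
contact_force: [-3.1, -2.2, 3.2]
grip_width: 0.385
grip_force: 2.1
```

```bash
python3 go.py p 0.9,-1.5,133
```

```text
t 9.15 tcp [441.2 -55.1 132.5] A 37.01 tilt [ 8.e-04  7.e-04 -1.e+00] q [-0.78  0.29  0.96  2.14 -0.32  0.86 -0.55] F [-3.1 -2.2  3.2] M [-0.51  0.78  0.06] w 0.385
press xy [ 1.4 -1.6]
to [441. -56. 133.] shift [-0.001  0.001 -0.002] rows>= 1.0
```

Emit:
step_arm --increments "0 0 0.001 0 0 0.065; 0 0 0.001 0 0 0.065; 0 0 0.001 0 0 0.065; 0 0 0.001 0 0 0.065; 0 0 0.001 0 0 0.065; 0 0 0.001 0 0 0.065; 0 0 0.001 0 0 0.065; 0 0 0.001 0 0 0.065; 0 0 0.001 0 0 0.065; 0 0 0.001 0 0 0.065"

```text
time_s: 10.15
tcp_pos: [442.0, -55.4, 130.1]
eef_rot: [-0.0, 0.937, -0.351, 0.001]
contact_force: [1.6, -4.9, -1.3]
grip_width: 0.391
grip_force: 2.8
```

```bash
python3 go.py p 0.9,-1.5,131
```

```text
t 10.15 tcp [442.  -55.4 130.1] A -41.05 tilt [ 0.0021 -0.     -1.    ] q [-0.95  0.43  1.22  2.14 -0.52  0.91 -1.71] F [ 1.6 -4.9 -1.3] M [-1.22 -0.38  0.11] w 0.391
press xy [ 1.  -2.3]
to [441. -56. 131.] shift [-0.002  0.003 -0.004] rows>= 1.0
```

Joint 3 is near its range limit, so this stroke ends here. I'll lift and swing back.

Emit:
step_arm --increments "0 0 0 0 0 -0.05; 0 0 -0.1 0 0 0; 0 0 -0.1 0 0 0; 0 0 -0.1 0 0 -0.07; 0 0 0 0 0 -0.07; 0 0 0 0 0 -0.07; 0 0 0 0 0 -0.07; 0 0 0 0 0 -0.07; 0 0 0 0 0 -0.07; 0 0 0 0 0 -0.07"

```text
time_s: 11.15
tcp_pos: [441.4, -55.1, 205.1]
eef_rot: [-0.0, 0.977, 0.211, 0.001]
contact_force: [-0.5, -0.0, -1.0]
grip_width: 0.386
grip_force: 0.0
```

Emit:
step_arm --increments "0 0 0 0 0 -0.07; 0 0 0 0 0 -0.07; 0 0 0 0 0 -0.07; 0 0 0 0 0 -0.07; 0 0 0 0 0 -0.07; 0 0 0 0 0 -0.07; 0 0 0 0 0 -0.07; 0 0 0 0 0 -0.07; 0 0 0 0 0 -0.07; 0 0 0 0 0 -0.07"

```text
time_s: 12.15
tcp_pos: [441.4, -55.2, 205.2]
eef_rot: [0.001, 0.585, 0.811, 0.001]
contact_force: [0.1, 0.4, -0.1]
grip_width: 0.383
grip_force: 0.0
```

Emit:
step_arm --increments "0 0 0 0 0 -0.07; 0 0 0 0 0 -0.07; 0 0 0 0 0 -0.07; 0 0 0 0 0 -0.07; 0 0 0 0 0 -0.07; 0 0 0 0 0 -0.07; 0 0 0 0 0 0"

```text
time_s: 12.85
tcp_pos: [441.4, -55.2, 205.0]
eef_rot: [0.001, 0.186, 0.983, 0.0]
contact_force: [-0.5, -0.0, -1.0]
grip_width: 0.383
grip_force: 0.0
```

```bash
python3 - <<'E'
from h import *
import pickle
c=cam("wrist");a=grab("wrist");pickle.dump(c,open('w5.pkl','wb'))
cv2.imwrite('pics/w5.png',cv2.resize(a[60:330,100:460],(800,600)))
P=np.array([439.8,-56.7]);print(proj(c,[[*P,153],[*P,104]]))
E
python3 go.py p 0.9,-1.5,130
```

```text
[[277.03132087 223.25820386]
 [277.3595347  205.49633775]]
t 12.9 tcp [441.3 -55.1 204.8] A 158.27 tilt [ 1.5e-03  4.0e-04 -1.0e+00] q [-0.65  0.1   0.76  2.06 -0.08  1.01  1.34] F [ 0.1  0.2 -0.7] M [-0.04  0.05  0.01] w 0.384
press xy [ 1.4 -1.7]
to [441. -56. 130.] shift [-0.    -0.002  0.299] rows>= 2.0
```

View pics/w5.png

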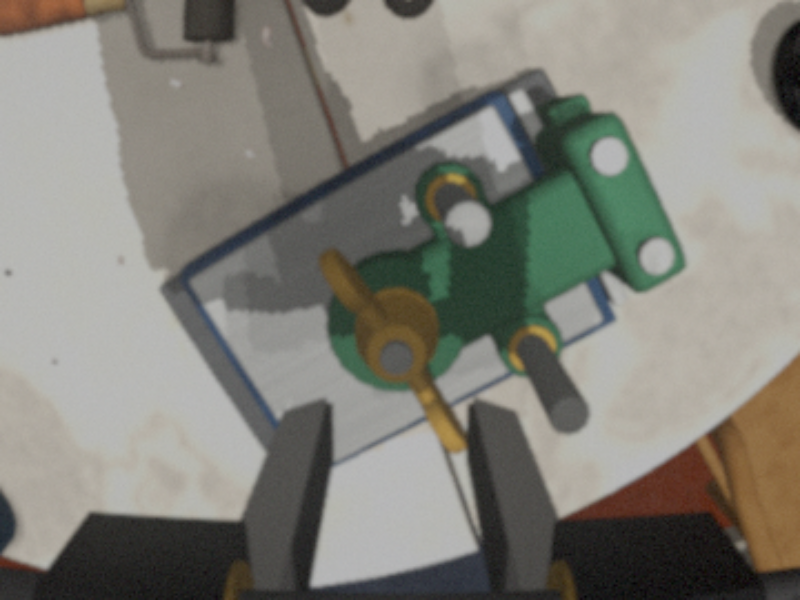

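The wing now lies at about 10° in the world frame, so the joint is near 3.1 and clear of the fingers on a descent. Starting the second stroke.

Emit:
step_arm --increments "0 0 0.1 0 0 0; 0 0 0.1 0 0 0; 0 0 0.1 0 0 0; 0 0 0 0 0 0.05; 0 0 0 0 0 0.065; 0 0 0 0 0 0.065; 0 0 0 0 0 0.065; 0 0 0.001 0 0 0.065; 0 0 0.001 0 0 0.065; 0 0 0.001 0 0 0.065"

```text
time_s: 13.9
tcp_pos: [441.3, -55.6, 128.7]
eef_rot: [0.001, 0.609, 0.793, 0.0]
contact_force: [1.5, -5.8, -2.4]
grip_width: 0.379
grip_force: 2.5
```

Emit:
step_arm --increments "0 0 0.001 0 0 0.065; 0 0 0.001 0 0 0.065; 0 0 0.001 0 0 0.065; 0 0 0.001 0 0 0.065; 0 0 0.001 0 0 0.065; 0 0 0.001 0 0 0.065; 0 0 0.001 0 0 0.065; 0 0 0.001 0 0 0.065; 0 0 0.001 0 0 0.065"

```text
time_s: 14.8
tcp_pos: [441.2, -55.2, 126.3]
eef_rot: [0.0, 0.954, 0.3, 0.0]
contact_force: [-0.6, -4.4, -0.6]
grip_width: 0.387
grip_force: 3.1
```

```bash
python3 go.py p 0.9,-1.5,127
```

```text
t 14.8 tcp [441.2 -55.2 126.3] A 34.86 tilt [ 7.e-04 -6.e-04 -1.e+00] q [-0.94  0.43  1.2   2.15 -0.52  0.9  -0.39] F [-0.6 -4.4 -0.6] M [-1.11  0.29  0.13] w 0.387
press xy [ 1.3 -1.5]
to [441. -56. 127.] shift [-0.001  0.001 -0.003] rows>= 1.0
```

Emit:
step_arm --increments "0 0 0.001 0 0 0.05; 0 0 0.001 0 0 0.05; 0 0 0.001 0 0 0.05"

```text
time_s: 15.1
tcp_pos: [441.4, -55.2, 125.7]
eef_rot: [0.0, 0.989, 0.147, 0.001]
contact_force: [0.4, -4.0, 0.9]
grip_width: 0.385
grip_force: 3.1
```

```bash
python3 go.py p 0.9,-1.5,127
```

```text
t 15.1 tcp [441.4 -55.2 125.7] A 16.93 tilt [ 1.2e-03 -5.0e-04 -1.0e+00] q [-0.95  0.44  1.22  2.15 -0.54  0.91 -0.68] F [ 0.4 -4.   0.9] M [-0.94  0.04  0.14] w 0.385
press xy [ 1.3 -1.8]
to [441. -56. 127.] shift [-0.001  0.001 -0.005] rows>= 1.0
```

Joint 3 is holding at 1.22 because the solver bounds it. Continuing.

Emit:
step_arm --increments "0 0 0.001 0 0 0.06; 0 0 0.001 0 0 0.06; 0 0 0.001 0 0 0.06; 0 0 0.001 0 0 0.06; 0 0 0.001 0 0 0.06"

```text
time_s: 15.6
tcp_pos: [441.9, -55.5, 124.6]
eef_rot: [0.0, 0.986, -0.166, 0.001]
contact_force: [3.4, -7.0, -1.0]
grip_width: 0.386
grip_force: 3.8
```

```bash
python3 go.py p 0.9,-1.5,124
```

```text
t 15.6 tcp [441.9 -55.5 124.6] A -19.13 tilt [ 0.0021 -0.001  -1.    ] q [-0.95  0.46  1.24  2.15 -0.56  0.91 -1.29] F [ 3.4 -7.  -1. ] M [-1.47 -0.5   0.13] w 0.386
press xy [ 0.9 -2.2]
to [441. -56. 124.] shift [-0.002  0.001  0.002] rows>= 1.0
```

Emit:
step_arm --increments "0 0 0 0 0 -0.05; 0 0 -0.1 0 0 0; 0 0 -0.1 0 0 0; 0 0 -0.1 0 0 -0.07; 0 0 0 0 0 -0.07; 0 0 0 0 0 -0.07; 0 0 0 0 0 -0.07; 0 0 0 0 0 -0.07; 0 0 0 0 0 -0.07; 0 0 0 0 0 -0.07"

```text
time_s: 16.6
tcp_pos: [441.1, -54.9, 199.4]
eef_rot: [-0.0, 0.919, 0.393, 0.0]
contact_force: [0.1, 0.0, -0.2]
grip_width: 0.388
grip_force: 0.0
```

Emit:
step_arm --increments "0 0 0 0 0 -0.07; 0 0 0 0 0 -0.07; 0 0 0 0 0 -0.07; 0 0 0 0 0 -0.07; 0 0 0 0 0 -0.07; 0 0 0 0 0 -0.07; 0 0 0 0 0 -0.07; 0 0 0 0 0 -0.07; 0 0 0 0 0 -0.07; 0 0 0 0 0 -0.07"

```text
time_s: 17.6
tcp_pos: [441.1, -55.0, 199.4]
eef_rot: [0.0, 0.42, 0.907, 0.0]
contact_force: [0.6, -0.6, 0.5]
grip_width: 0.381
grip_force: 0.0
```

Emit:
step_arm --increments "0 0 0 0 0 -0.07; 0 0 0 0 0 -0.07; 0 0 0 0 0 -0.07; 0 0 0 0 0 -0.07; 0 0 0 0 0 -0.07; 0 0 0 0 0 0"

```text
time_s: 18.2
tcp_pos: [441.1, -55.0, 199.3]
eef_rot: [0.0, 0.068, 0.998, 0.0]
contact_force: [-0.6, 0.1, 0.6]
grip_width: 0.384
grip_force: 0.0
```

```bash
python3 - <<'E'
from h import *
a=grab("wrist");cv2.imwrite('pics/w6.png',cv2.resize(a[60:330,100:460],(800,600)))
E
python3 go.py p 1.1,-1.6,125
```

```text
t 18.25 tcp [441.1 -55.  199.2] A 171.88 tilt [ 7.e-04  1.e-04 -1.e+00] q [-0.64  0.11  0.75  2.07 -0.09  0.99  1.58] F [-0.9 -0.1 -1.6] M [ 0.06 -0.01 -0.05] w 0.386
press xy [ 1.5 -1.5]
to [441. -55. 125.] shift [-0.001 -0.002  0.297] rows>= 2.0
```

View pics/w6.png

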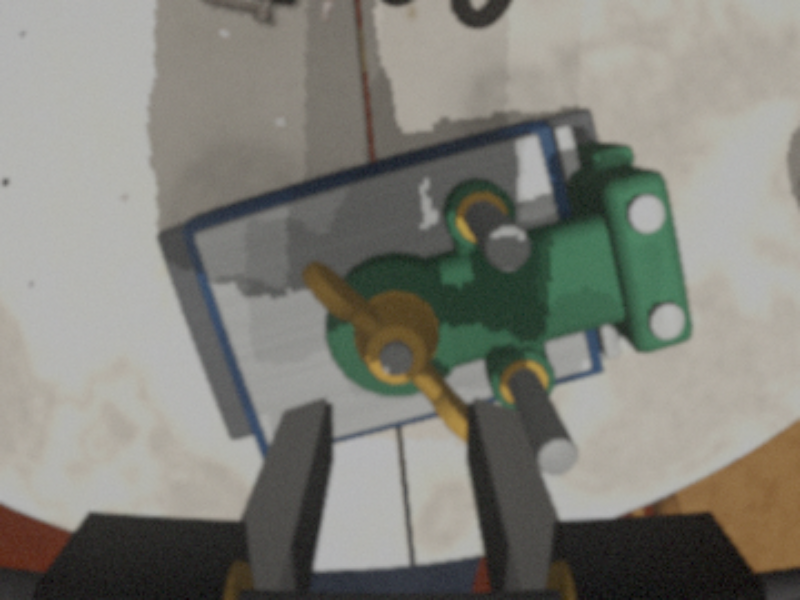

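The wing is at about 32° as predicted, with roughly 0.4 rad left to the stop. I'll add a little clearance and make the third stroke.

Emit:
step_arm --increments "0 0 0 0 0 -0.065; 0 0 0.1 0 0 0; 0 0 0.1 0 0 0; 0 0 0.1 0 0 0; 0 0 0 0 0 0.05; 0 0 0 0 0 0.05; 0 0 0 0 0 0.05; 0 0 0 0 0 0.05; 0 0 0 0 0 0.05; 0 0 0 0 0 0.05"

```text
time_s: 19.25
tcp_pos: [441.6, -55.7, 124.1]
eef_rot: [0.001, 0.314, 0.949, -0.0]
contact_force: [3.2, -7.3, -4.9]
grip_width: 0.382
grip_force: 3.9
```

```bash
python3 go.py p 1.1,-1.6,125
```

```text
t 19.25 tcp [441.6 -55.7 124.1] A 143.36 tilt [ 0.0016 -0.0015 -1.    ] q [-0.68  0.28  0.85  2.14 -0.28  0.83  1.27] F [ 3.2 -7.3 -4.9] M [-1.65 -0.91  0.15] w 0.382
press xy [ 0.8 -1.9]
to [441. -55. 125.] shift [ 0.002  0.    -0.003] rows>= 1.0
```

Emit:
step_arm --increments "0 0 0.001 0 0 0.03; 0 0 0.001 0 0 0.03; 0 0 0 0 0 0.02; 0 0 0 0 0 0"

```text
time_s: 19.65
tcp_pos: [441.5, -55.6, 123.7]
eef_rot: [0.001, 0.391, 0.92, -0.0]
contact_force: [2.6, -6.0, -1.0]
grip_width: 0.382
grip_force: 2.9
```

```bash
python3 go.py p 1.1,-1.6,125
```

```text
t 19.65 tcp [441.5 -55.6 123.7] A 133.91 tilt [ 0.0014 -0.0014 -1.    ] q [-0.71  0.29  0.88  2.15 -0.3   0.83  1.12] F [ 2.6 -6.  -1. ] M [-1.33 -0.58  0.14] w 0.382
press xy [ 0.9 -1.8]
to [441. -55. 125.] shift [ 0.001 -0.    -0.005] rows>= 1.0
```

Still turning freely, with no jump in torque. Continuing in small steps.

Emit:
step_arm --increments "0 0 0 0 0 0.02; 0 0 0 0 0 0.02; 0 0 0 0 0 0.02; 0 0 0 0 0 0"

```text
time_s: 20.05
tcp_pos: [441.7, -56.0, 123.7]
eef_rot: [0.001, 0.447, 0.894, -0.001]
contact_force: [3.4, -10.1, -4.3]
grip_width: 0.387
grip_force: 44.6
```

```bash
python3 go.py p 1.1,-1.6,125
```

```text
t 20.05 tcp [441.7 -56.  123.7] A 126.84 tilt [ 0.0018 -0.0027 -1.    ] q [-0.73  0.3   0.91  2.15 -0.32  0.83  1.02] F [  3.4 -10.1  -4.3] M [-2.57 -1.01  1.99] w 0.387
press xy [ 0.4 -2. ]
to [441. -55. 125.] shift [ 0.003  0.    -0.005] rows>= 1.0
```

Emit:
step_arm --increments "0 0 0 0 0 0.02; 0 0 0 0 0 0.02; 0 0 0 0 0 0"

```text
time_s: 20.35
tcp_pos: [441.8, -56.0, 123.7]
eef_rot: [0.002, 0.483, 0.876, -0.001]
contact_force: [2.8, -12.6, -5.1]
grip_width: 0.389
grip_force: 102.4
```

```bash
python3 go.py p 1.1,-1.6,125
```

```text
t 20.35 tcp [441.8 -56.  123.7] A 122.25 tilt [ 0.0016 -0.0037 -1.    ] q [-0.75  0.3   0.93  2.15 -0.33  0.84  0.95] F [  2.8 -12.6  -5.1] M [-3.04 -0.92  4.68] w 0.389
press xy [ 0.4 -2. ]
to [441. -55. 125.] shift [ 0.003 -0.    -0.005] rows>= 1.0
```

The moment jumped from 0.14 to 4.7 N m, so the nut is at its hard stop. Backing off, lifting and checking.

Emit:
step_arm --increments "0 0 0 0 0 -0.04; 0 0 0 0 0 -0.06; 0 0 0 0 0 -0.06; 0 0 0 0 0 0; 0 0 -0.1 0 0 0; 0 0 -0.1 0 0 0; 0 0 -0.1 0 0 0; 0 0 -0.1 0 0 0; 0 0 0 0 0 0; 0 0 0 0 0 0"

```text
time_s: 21.35
tcp_pos: [441.0, -54.5, 223.3]
eef_rot: [0.0, 0.331, 0.944, 0.001]
contact_force: [0.0, -0.1, -0.7]
grip_width: 0.385
grip_force: 0.0
```

```bash
python3 go.py p
python3 - <<'E'
from h import *
a=grab("wrist");cv2.imwrite('pics/w7.png',cv2.resize(a[60:330,100:460],(800,600)))
E
```

```text
t 21.35 tcp [441.  -54.5 223.3] A 141.36 tilt [ 8.e-04  9.e-04 -1.e+00] q [-0.82  0.08  0.93  2.04 -0.08  1.05  1.04] F [ 0.  -0.1 -0.7] M [0.03 0.02 0.04] w 0.385
press xy [ 2.1 -1.5]
```

View pics/w7.png

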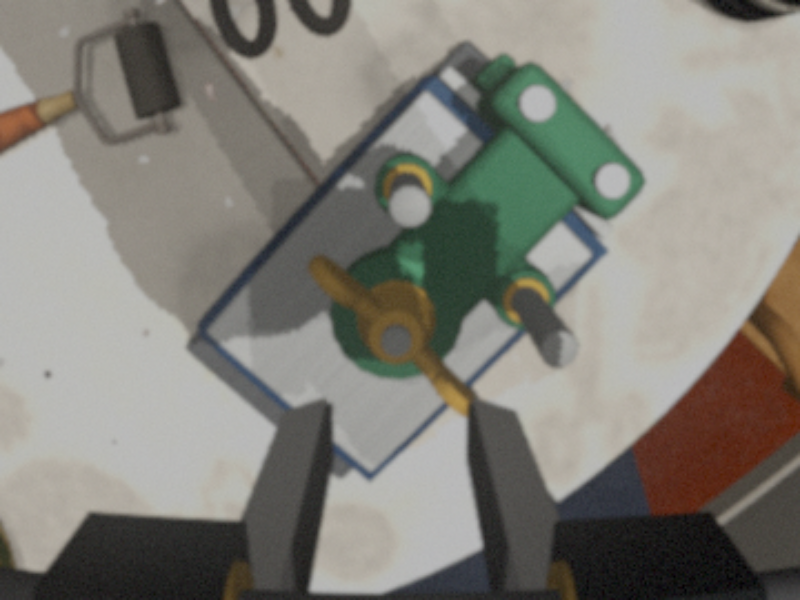

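The wings now lie across the press, which matches 6.3 rad. The book margins are even, its far end is at the stop and the gripper is clear. Handing in.

```bash
python3 -c "
from station import sign_off
print(sign_off())"
```

```text
the job is handed in; nothing more can be done
None
```

The book is pushed home and square against the back stop, the wing nut is wound to its hard stop in three strokes, and the job was handed in at about 21 s with the arm clear and no sign of any bystander being touched; no verdict came back.

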